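Set the brewing timer without letting it spin

ROBOT

A 6-joint arm with a two-finger parallel gripper is mounted at the origin on the work surface. World frame = base frame: x ahead of the robot, y to its left, z up, the work surface at z = 0. Lengths are in m, angles in rad, forces in N, time in s.
With the tool pointing down it reaches from about 0.4 to 0.825 m from the base axis. Payload 7 kg.
Tool frame: the origin (TCP) lies between the finger pads; the fingertips stand arm.nose_length ahead of it and the grasp point (between the pads) is the TCP (arm.nose_length is the distance from the TCP to the fingertips, in m); x points along the fingers, z is the direction in which the jaws open and shut, and the axes are right-handed (so a half turn about x gives the same grasp; the last joint's range is limited). The gripper opens to 88 mm and grips with 3 to 60 N. Pads are 19 mm wide; open, the fingers measure 130 mm over their backs; the gripper's body (78 mm by 193 mm) begins 47 mm behind the grasp point.
Start: joints at [1.415, 0.359, 0.012, 0, -1.224, -0.288], TCP at [0.29, 0.61, 0.224] pointing down, gripper open.
Joint ranges: [-3.07, 3.07], [-1.43, 2.12], [-1.02, 1.25], [-3.03, 1.67], [-3.05, -0], [-3.03, 3.03]. Speed limits (rad/s): [2.39, 2.39, 3.01, 3.14, 3.14, 3.14].

INTERFACE

Orientations are given as [roll, pitch, yaw] about the fixed x, y, z axes, in that order (R = Rz(yaw) Ry(pitch) Rx(roll)).
In Python, from station import arm, viewer, spotter gives the robot as it stands.
- The arm moves only by the shell command python3 -m handwheel 'ROWS' [FORCE]. ROWS is a JSON object of lists of equal length, an entry for each row: "gripper": the gripper command: -1 is shut, 1 is fully open, values between are in proportion; "travel": the shift along the world's x, y, z each as a share of 500 mm, from -1 to 1, a list of three; "spin": the turn about the world's z as a share of 45 degrees, from -1 to 1. A call has 1 to 20 rows; each row is the pose to reach, as a shift and turn from the pose commanded when the call began; what a row does not reach only later rows make up. A row lasts 1/10 s, in which the tool goes at most 50 mm and 8.59 degrees, less where a joint would pass 70% of its speed; a pose out of reach is approached as far as the arm can. A call with a number of a shift or a turn outside -1 to 1 is refused whole. A call with a gripper value outside its range is refused whole. The fingers move at their own pace and stop on an object; FORCE is the grip in N (left out, the last holds). Time passes only in rows, so rows that repeat a pose let the fingers close. It gives the time, the measured TCP pose, the force and the opening at its end, in the units of the state.
- arm.get_state(): the state, without advancing time (a new reading comes with each control period).
- viewer.grab_frame(name): name is "side" or "top" or "wrist"; returns a dict with "pixels" (480x640x3 uint8, blue, green, red), "fx", "fy", "cx", "cy" (pixels), "eye" and "attitude" of the camera in the world. Camera axes: x right, y down, z forward; pixel columns grow to the right and rows downward; lengths in m; the calibration is good to about 2 mm. The wrist camera is an equidistant fisheye: a pixel r from the principal point sees the ray r / f radians off the axis. A picture is of the moment at which its call begins. There is no depth.
- arm.job_done(): hands the job in, once; it reports no verdict.
Trained networks look in the newest picture that a camera, given by its name, has taken for a name from the list of things; names that differ only in an ending like _2 or _b are one class to them, and where a whole thing is asked for, a point or a joint stands for the part that bears it (a point fixed in the world has none). Each returns a list of dicts, best first, with "conf" (0 to 1); they miss things now and then, are a little off and sometimes report something else, mostly with a low value. They report only what shows in the picture. A call takes as long as a camera call. They do not tell look-alikes from the thing itself.
- spotter.spot_in(camera, label): "rect" ([left, top, right, bottom] in pixels, round what is visible of it).
- spotter.tip_of(camera, label): "at" ([column, row] in pixels: a listed point, or the origin of a listed thing).
The state is a dict: "t": time; "q": joint angles; "qd": joint speeds; "joint_efforts": joint torques, N m; "eef_pos": TCP position; "ee_rot": TCP orientation; "force": force on the tool from outside, world axes, zero at the start; "moment": the same for the moment, N m; "width": finger opening in m.
Only numpy, scipy, OpenCV 4.12 (cv2) and the standard library are available. Lean on these libraries where they do the work, as an engineer would, in place of code of your own. Each camera call takes 0.05 s, during which the arm holds its last target.

TASK

Set the free-standing brewing timer for the next pot: wind its dial clockwise all the way to the end stop, then turn it back until its pointer lines up with the one long mark on the scale, and let go. Its dial is stiff and its feet slip, so press it down onto the counter firmly but not hard while you turn: the timer must not spin, slide away or tip, and the tea things around it are to be left alone.

Things in the scene. Friction and masses are not known exactly. Their poses are not given: they have to be found in the camera images.
- timer: Loose round timer: white puck 98 mm in diameter, grey dial on top, 86 mm high, 0.30 to 0.44 kg. Origin: centre of the underside; z up; -x points to its front, a square lug. Four rubber feet 36 mm from the axis slip on the counter (friction 0.48 to 0.72): if the dial is turned unpressed the whole timer spins. It is spoilt if its centre or lug moves over 15 mm or it tips.
- timer_top (a point): Centre of the flat top of the white housing, 45 mm above the counter. Housing and dial ride on a sprung foot: pressed, they give easily (under 5 N) through 0 to 9 mm of play, different each time, then meet a stiff spring, 1 mm per 10 N. A press of 13 to 16 N stops the timer from spinning; over 19 N (24 N of feet on counter, weight included) breaks it.
- timer_front (a point): The timer's front: centre of the outer face of the lug, which is 20 mm wide, on the side of the housing, 55 mm from the timer's axis, 28 mm above the counter (taken when not pressed: this point does not sink).
- dial_grip (a point): Point on the dial's axis at gripping height, 73 mm above the counter. The grip is an upright bar 44 mm long (along x of this frame), 14 mm wide (along y, to be pinched); its flat top is 12 mm above this point, its lower edge 21 mm below, where the dial's round flange, 55 mm wide, begins. -x is the pointer end (black line and tip). Frame turns with the dial, z up.
- timer_dial (a joint): Dial angle in the housing, rad: 0 with the pointer at the front lug, growing clockwise seen from above, end stop at 1.8. Scale marks every 0.3 rad from 0 to 1.8 on the housing top; the one long mark, to be set in the end, is at 1.2. The dial stays where it is left and takes about 0.24 N m to turn either way.
- teapot: Bystander: dark kyusu teapot with side handle, about 200 mm over spout and handle, 98 mm high, loose. Origin at the centre of its underside.
- clay_pot: Bystander: smaller clay kyusu teapot, 88 mm high, loose. Origin at the centre of its underside.
- pitcher: Bystander: glass pitcher, 84 mm diameter, 95 mm high, loose. Origin at the centre of its underside.
- cup_a: Bystander: white cup, 68 mm diameter, 46 mm high, loose. Origin at the centre of its underside.
- cup_b: Bystander: white cup like cup_a, loose. Origin at the centre of its underside.
- caddy: Bystander: closed steel tea caddy, 68 mm diameter, 85 mm high, loose. Origin at the centre of its underside.
- scoop: Bystander: wooden tea scoop, 150 mm long, lying on the counter, loose. Origin at the centre of its underside.
Things that resemble listed ones, but are neither listed nor needed, are in the scene too. Leave any pink look-alike of the timer alone.

How it is judged:
By the outcome, as a careful person would: the job done as asked, in the order asked, and still so for the second after the job is handed in, with the robot touching nothing.
It also fails if it takes over 54 s, if anything falls off the work surface, if the arm or the gripper's body presses on something with over 40 N, if the wrist force passes 120 N, or if a joint passes its speed limit or range.

## Working session

There is one attempt and no reset: what is moved stays moved. The work goes in short steps, Python scripts to look and compute and a shell command to move; the robot and the scene stay as the last step left them, time stands still between calls to the robot, and variables do not carry over. Pictures are saved under pics/ and viewed, and the job is handed in when it is done.

```bash
ls; mkdir -p pics
cat > h.py <<'E'
import numpy as np,cv2
from scipy.spatial.transform import Rotation as R
from station import arm,viewer,spotter
def grab(n,fn=None):
    f=viewer.grab_frame(n)
    if fn: cv2.imwrite('pics/'+fn,f['pixels'])
    return f
E
python3 - <<'E'
from h import *
s=arm.get_state();print(s, arm.nose_length)
for c in ['top','side','wrist']:
    f=grab(c,c+'0.png');print(c,{k:f[k] for k in f if k!='pixels'})
    for l in ['timer','timer_top','timer_front','dial_grip']:
        print(l,spotter.spot_in(c,l)[:3] if l=='timer' else '',spotter.tip_of(c,l)[:3])
E
```

```text
pics
{'t': 0.0, 'q': array([ 1.41510214e+00,  3.59382903e-01,  1.10276486e-02, -3.52618494e-04,
       -1.22408844e+00, -2.88111739e-01]), 'qd': array([ 3.77485199e-05,  5.88054401e-04,  1.11693770e-04,  1.92462333e-04,
        1.60357599e-04, -3.38375476e-04]), 'joint_efforts': array([-2.02747979e-03, -5.82716238e+01,  2.93054706e+01,  6.99694276e+00,
        6.95110793e-03, -1.55839580e-04]), 'eef_pos': array([0.28963427, 0.60914096, 0.22341124]), 'ee_rot': array([ 0.08957216,  1.56911593, -1.92515018]), 'force': array([-0.87350064, -0.2573347 ,  0.75134832]), 'moment': array([-0.00734709,  0.01704667,  0.00157853]), 'width': 0.08757007928616092} 0.019
top {'fx': 480.36873080886784, 'fy': 480.36873080886784, 'cx': 319.40584841187774, 'cy': 238.0861778148304, 'eye': array([ 0.49068694, -0.08646107,  1.10547362]), 'attitude': array([-3.09894718,  0.0094088 , -1.54830375])}
timer [{'rect': [318.7, 197.7, 359.3, 243.2], 'conf': 0.96}, {'rect': [341.3, 306.3, 386.3, 351.3], 'conf': 0.95}] [{'at': [362.0, 326.5], 'conf': 0.96}, {'at': [340.1, 214.2], 'conf': 0.66}]
timer_top  [{'at': [36
[... 555 characters left out ...]
t': [320.3, 250.1], 'conf': 0.9}, {'at': [424.1, 240.6], 'conf': 0.6}]
timer_top  [{'at': [426.3, 231.5], 'conf': 0.92}, {'at': [318.7, 238.1], 'conf': 0.69}]
timer_front  [{'at': [401.2, 241.5], 'conf': 0.9}, {'at': [339.7, 244.1], 'conf': 0.75}, {'at': [319.9, 147.1], 'conf': 0.4}]
dial_grip  [{'at': [317.3, 230.1], 'conf': 0.98}, {'at': [429.9, 224.2], 'conf': 0.91}, {'at': [411.3, 156.0], 'conf': 0.47}]
wrist {'fx': 371.64829954431775, 'fy': 371.64829954431775, 'cx': 320.3782327476284, 'cy': 238.73963101421643, 'eye': array([0.36033573, 0.57658454, 0.38507049]), 'attitude': array([ 2.84445448e+00,  2.15233315e-04, -2.01381060e+00])}
timer [] []
timer_top  []
timer_front  []
dial_grip  []
```

View pics/top0.png

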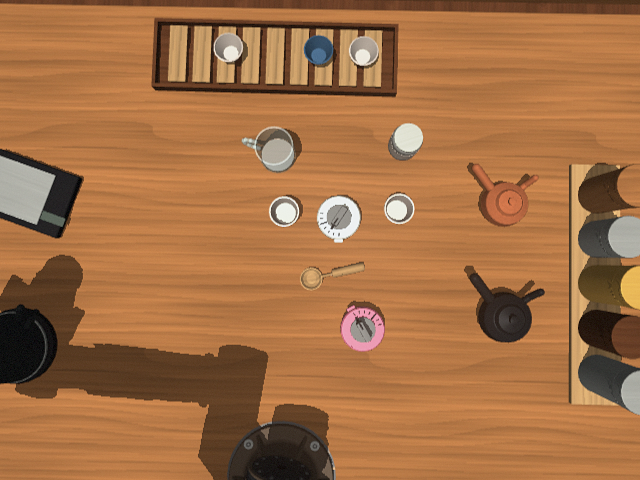

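View pics/side0.png

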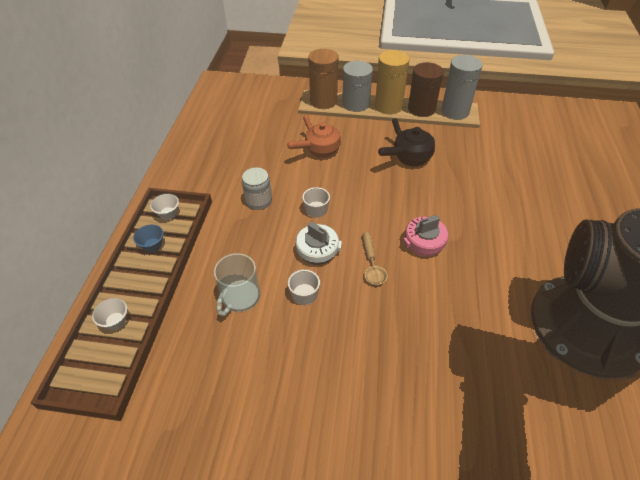

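Run:
```python
from h import *
a=cv2.imread('pics/top0.png')[180:370,290:410]; b=cv2.imread('pics/side0.png')[200:280,280:460]
cv2.imwrite('pics/c1.png',cv2.resize(a,None,fx=3,fy=3,interpolation=cv2.INTER_CUBIC))
cv2.imwrite('pics/c2.png',cv2.resize(b,None,fx=4,fy=4,interpolation=cv2.INTER_CUBIC))
```

```text
(no output)
```

View pics/c1.png

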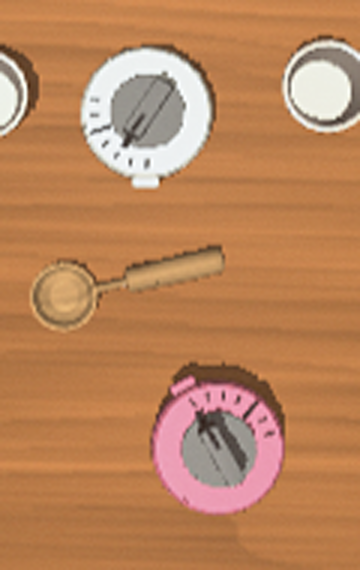

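View pics/c2.png

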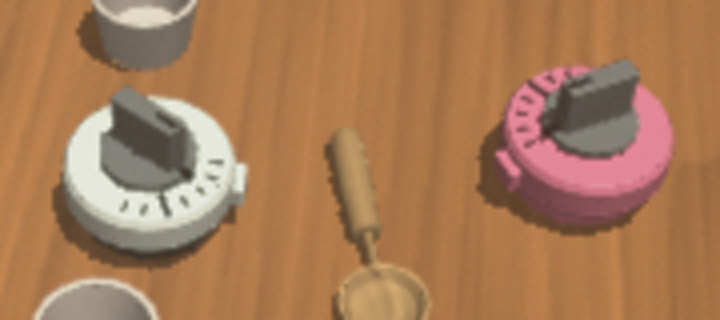

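The white timer is at about (339,217) in the top view, with its lug below at (339,240). The pink look-alike is at (362,328). In the side view the white timer is at (318,243).

```bash
cat >> h.py <<'E'
def ray(f,p):
    x=(p[0]-f['cx'])/f['fx'];y=(p[1]-f['cy'])/f['fy']
    return x,y
def onz(f,p,z,fish=False):
    x,y=ray(f,p)
    if fish:
        r=np.hypot(x,y); d=np.array([x/r*np.sin(r),y/r*np.sin(r),np.cos(r)]) if r>0 else np.array([0,0,1.])
    else: d=np.array([x,y,1])
    d=R.from_euler('xyz',f['attitude']).apply(d)
    return np.array(f['eye'])+d*(z-f['eye'][2])/d[2]
def proj(f,P,fish=False):
    c=R.from_euler('xyz',f['attitude']).inv().apply(np.array(P)-f['eye'])
    if fish:
        rr=np.hypot(c[0],c[1]);th=np.arctan2(rr,c[2]);return np.array([f['cx']+f['fx']*th*c[0]/rr,f['cy']+f['fy']*th*c[1]/rr])
    return np.array([f['cx']+f['fx']*c[0]/c[2],f['cy']+f['fy']*c[1]/c[2]])
E
python3 - <<'E'
from h import *
t=grab('top');s=grab('side')
print('grip',onz(t,(337.1,212.9),.073),onz(s,(317.3,230.1),.073))
print('top',onz(t,(338.7,218.2),.045),onz(s,(318.7,238.1),.045))
print('org',onz(t,(340.1,214.2),0),onz(s,(320.3,250.1),.0))
print('front',onz(t,(339,240.5),.028),onz(s,(339.7,244.1),.028))
print('ptr tip, tail', onz(t,(290+126/3,180+144/3),.05),onz(t,(290+166/3,180+74/3),.085))
print('longmark', onz(t,(290+100/3,180+130/3),.045))
for n,p in dict(cupL=(284,212),cupR=(399,208),pit=(276,148),cad=(407,140)).items(): print(n,onz(t,p,.045))
st=arm.get_state(); print(R.from_euler('xyz',st['ee_rot']).as_matrix())
E
```

```text
grip [ 0.58968228 -0.11266736  0.073     ] [ 0.58344342 -0.1167226   0.073     ]
top [ 0.58068113 -0.11716277  0.045     ] [ 0.58081251 -0.11793748  0.045     ]
org [ 0.59382259 -0.12150186  0.        ] [ 5.77898152e-01 -1.20315238e-01 -1.11022302e-16]
front [ 0.53197807 -0.11937022  0.028     ] [ 0.53327878 -0.12097413  0.028     ]
ptr tip, tail [ 0.55831656 -0.10273081  0.05      ] [ 0.60651247 -0.12953542  0.085     ]
longmark [ 0.56855838 -0.08342063  0.045     ]
cupL [0.59182693 0.00429185 0.045     ]
cupR [ 0.6061946  -0.25001179  0.045     ]
pit [0.73454347 0.02580619 0.045     ]
cad [ 0.75842522 -0.26543842  0.045     ]
[[-4.44169598e-06  9.03125053e-01 -4.29377617e-01]
 [-1.49819559e-05 -4.29377617e-01 -9.03125053e-01]
 [-1.00000000e+00  2.42150959e-06  1.54377445e-05]]
```

```bash
python3 -m handwheel '{"gripper":[1,1,1,1,1,1,1,1,1,1],"travel":[[0.294,-0.726,0],[0.294,-0.726,0],[0.294,-0.726,0],[0.294,-0.726,0],[0.294,-0.726,0],[0.294,-0.726,0],[0.294,-0.726,0],[0.294,-0.726,0],[0.294,-0.726,0],[0.294,-0.726,0]],"spin":[0,0,0,0,0,0,0,0,0,0]}'
python3 -m handwheel '{"gripper":[1,1,1,1,1,1,1,1,1,1,1,1],"travel":[[0.294,-0.726,0],[0.294,-0.726,0],[0.294,-0.726,0],[0.294,-0.726,0],[0.294,-0.726,0],[0.294,-0.726,0],[0.294,-0.726,0],[0.294,-0.726,0],[0.294,-0.726,0],[0.294,-0.726,0],[0.294,-0.726,0],[0.294,-0.726,0]],"spin":[0,0,0,0,0,0,0,0,0,0,0,0]}'
python3 - <<'E'
from h import *
s=arm.get_state();print(s['t'],s['q'],s['eef_pos'],s['force'],s['moment'],R.from_euler('xyz',s['ee_rot']).as_matrix()[:,2])
f=grab('wrist','w1.png')
np.save('w1.npy',{k:f[k] for k in f if k!='pixels'},allow_pickle=True)
for l in ['timer','timer_top','timer_front','dial_grip']: print(l,spotter.tip_of('wrist',l)[:3])
p=proj(f,(.584,-.117,.06),True);print(p)
x,y=p.astype(int);a=f['pixels'][max(0,y-80):y+80,max(0,x-100):x+100];print(max(0,x-100),max(0,y-80))
cv2.imwrite('pics/w1c.png',cv2.resize(a,None,fx=4,fy=4,interpolation=cv2.INTER_CUBIC))
E
```

```text
t: 2.0
eef_pos: [0.4373, 0.2458, 0.2247]
ee_rot: [2.913, 1.57, 0.896]
force: [0.4, 0.7, -0.2]
width: 0.0876
t: 3.2
eef_pos: [0.5839, -0.1149, 0.2245]
ee_rot: [2.412, 1.57, 0.399]
force: [0.2, 0.1, 0.3]
width: 0.0875
3.2 [ 1.33828830e-01  2.28038674e-01 -1.70756656e-01 -8.60844963e-05
 -1.17170922e+00  9.95283657e-01] [ 0.58387841 -0.11489043  0.22454956] [0.22248342 0.06377014 0.31003472] [ 0.00081412  0.00493608 -0.01136367] [-4.27492516e-01 -9.04018859e-01 -2.25352049e-04]
timer [{'at': [322.0, 201.0], 'conf': 0.96}, {'at': [440.2, 355.4], 'conf': 0.77}]
timer_top [{'at': [322.6, 211.9], 'conf': 0.82}, {'at': [451.2, 376.1], 'conf': 0.77}]
timer_front [{'at': [346.7, 258.7], 'conf': 0.85}, {'at': [415.7, 351.3], 'conf': 0.73}]
dial_grip [{'at': [319.4, 220.3], 'conf': 0.78}]
[323.02213344 214.57289263]
223 134
```

View pics/w1.png

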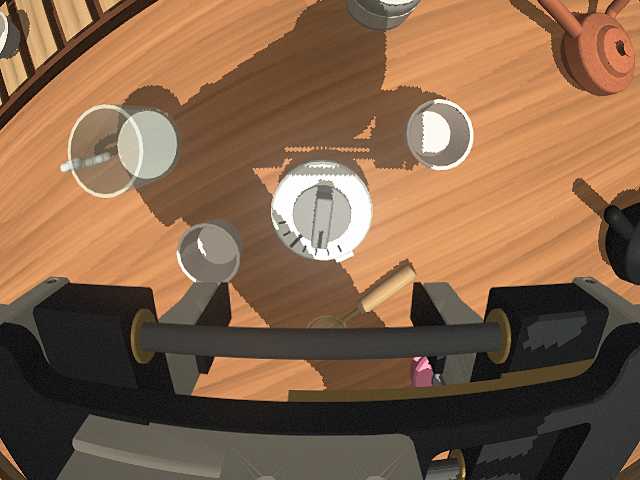

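View pics/w1c.png

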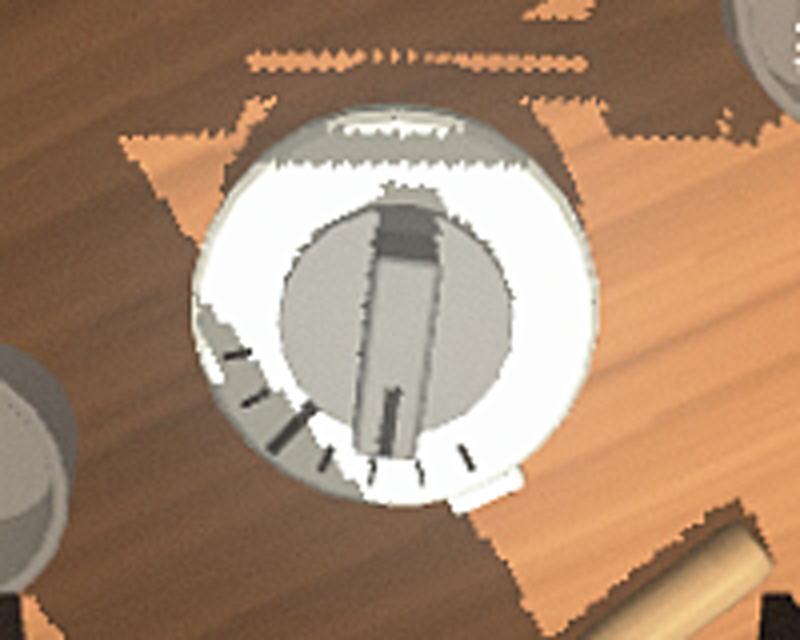

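The white timer is below the gripper, centred at (322,214) in the wrist view. Its pointer is between the 2nd and 3rd marks, and the long mark is the 5th counting from the lug.

Run:
```python
from h import *
f=np.load('w1.npy',allow_pickle=True).item()
o=lambda x,y,z:onz(f,(223+(x+.5)/4-.5,134+(y+.5)/4-.5),z,True)[:2]
for z in (.085,):
    a=o(408,258,z);b=o(385,456,z);print('bar',a,b,(a+b)/2,np.linalg.norm(a-b),np.degrees(np.arctan2(*(b-a)[::-1])))
    print('edges',[np.degrees(np.arctan2(*(o(*q,z)-o(*p,z))[::-1])) for p,q in (((375,262),(357,450)),((440,265),(417,455)))])
# flange circle z~.052, housing rim
pts=np.array([o(*p,.052) for p in ((281,310),(512,310),(450,430),(300,385))])
A=np.c_[2*pts,np.ones(4)];s=np.linalg.lstsq(A,(pts**2).sum(1),rcond=None)[0];print('flange',s[:2],np.sqrt(s[2]+s[0]**2+s[1]**2))
m=[o(*p,.045) for p in ((465,458),(420,472),(372,472),(325,460),(290,430),(256,399),(236,354))]
pts=np.array(m);c=(o(408,258,.085)+o(385,456,.085))/2
for p in pts: d=p-c;print(np.linalg.norm(d),np.degrees(np.arctan2(d[1],d[0])))
print('lug',o(488,493,.028), onz(f,(346.7,258.7),.028,True),'grip',onz(f,(319.4,220.3),.073,True),onz(f,(322.6,211.9),.045,True))
```

```text
bar [ 0.60142563 -0.12646361] [ 0.5647795  -0.10389904] [ 0.58310256 -0.11518132] 0.04303601811182611 148.37763729010135
edges [np.float64(149.18675833038637), np.float64(148.43629650399612)]
flange [ 0.58141917 -0.11488052] 0.026885973210936658
0.038971436537824096 -179.81807885676938
0.039204611944947135 163.3837784438304
0.0391799044245662 146.33564023687157
0.03957279819366528 129.1866234713139
0.03787890087492391 112.65285951286502
0.03910351577594718 96.10224694677132
0.038992426882729636 78.43676809863791
lug [ 0.52750406 -0.11511612] [ 0.52477291 -0.11623225  0.028     ] grip [ 0.58353697 -0.11322369  0.073     ] [ 0.58325667 -0.11631975  0.045     ]
```

```bash
python3 -m handwheel '{"gripper":[0.4,0.4,0.4,0.4,0.4,0.4,0.4,0.4,0.4,0.4],"travel":[[-0.002,0,0],[-0.002,0,-0.1],[-0.002,0,-0.2],[-0.002,0,-0.24],[-0.002,0,-0.27],[-0.002,0,-0.29],[-0.002,0,-0.3],[-0.002,0,-0.302],[-0.002,0,-0.302],[-0.002,0,-0.302]],"spin":[-0.136,-0.136,-0.136,-0.136,-0.136,-0.136,-0.136,-0.136,-0.136,-0.136]}' 20
python3 - <<'E'
from h import *
s=arm.get_state();print(s['t'],s['eef_pos'],s['force'],s['moment'],s['width'],s['q'][5]);z=R.from_euler('xyz',s['ee_rot']).as_matrix()[:,2];print(np.degrees(np.arctan2(z[1],z[0])))
f=grab('wrist','w2.png')
E
```

```text
t: 4.45
eef_pos: [0.5834, -0.1164, 0.0743]
ee_rot: [2.169, 1.569, 0.047]
force: [-0.3, 0.3, 0.7]
width: 0.0614
4.45 [ 0.58340578 -0.11638968  0.07427463] [-0.30383094  0.26147413  0.74474607] [ 0.02746399 -0.02583183  0.03906033] 0.061412384545481556 0.8887497821036964
-121.54082977684162
```

View pics/w2.png

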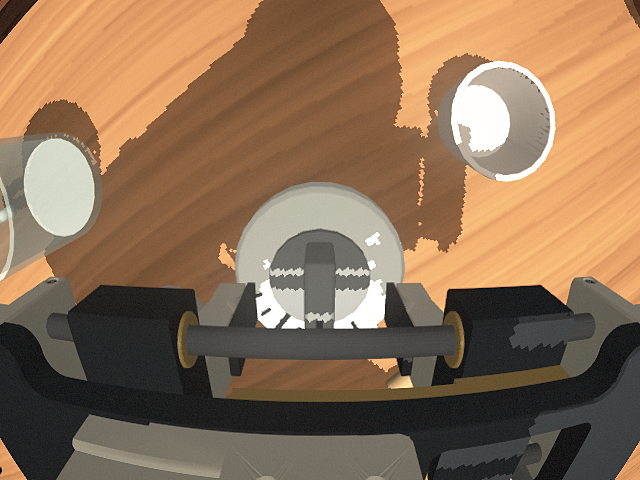

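The bar stands centred between the open pads at about (320,285). I'll close on it next.

```bash
python3 -m handwheel '{"gripper":[0.4,-1,-1,-1,-1,-1,-1,-1,-1,-1],"travel":[[0,0.002,0],[0,0.002,0],[0,0.002,0],[0,0.002,0],[0,0.002,0],[0,0.002,0],[0,0.002,0],[0,0.002,0],[0,0.002,0],[0,0.002,0]],"spin":[0,0,0,0,0,0,0,0,0,0]}' 45
python3 - <<'E'
from h import *
s=arm.get_state();print(s['t'],s['eef_pos'],s['force'],s['moment'],s['width'])
E
```

```text
t: 5.5
eef_pos: [0.5828, -0.1154, 0.0733]
ee_rot: [-2.798, 1.571, 1.364]
force: [-1.1, -0.6, 0.6]
width: 0.0132
5.5 [ 0.58284484 -0.11537902  0.07334068] [-1.05218478 -0.62702832  0.59125357] [ 0.02708705 -0.03373892 -0.03670455] 0.013248034848541767
```

```bash
for i in 1; do python3 -m handwheel '{"gripper":[-1,-1,-1,-1],"travel":[[0,0,-0.001],[0,0,-0.002],[0,0,-0.002],[0,0,-0.002]],"spin":[0,0,0,0]}'; done
```

```text
t: 5.9
eef_pos: [0.5829, -0.1154, 0.0725]
ee_rot: [2.001, 1.571, -0.12]
force: [-1.1, 0.6, 1.1]
width: 0.0134
```

```bash
python3 -m handwheel '{"gripper":[-1,-1,-1,-1],"travel":[[0,0,-0.001],[0,0,-0.002],[0,0,-0.002],[0,0,-0.002]],"spin":[0,0,0,0]}'
```

```text
t: 6.3
eef_pos: [0.5829, -0.1154, 0.0714]
ee_rot: [2.268, 1.571, 0.147]
force: [-0.2, 0.6, 3.0]
width: 0.0135
```

```bash
python3 -m handwheel '{"gripper":[-1,-1,-1],"travel":[[0,0,-0.001],[0,0,-0.001],[0,0,-0.001]],"spin":[0,0,0]}'
```

```text
t: 6.6
eef_pos: [0.5828, -0.1154, 0.0709]
ee_rot: [1.196, 1.571, -0.925]
force: [-0.4, 0.8, 2.4]
width: 0.0137
```

```bash
python3 -m handwheel '{"gripper":[-1,-1,-1],"travel":[[0,0,-0.001],[0,0,-0.001],[0,0,-0.001]],"spin":[0,0,0]}'
```

```text
t: 6.9
eef_pos: [0.5829, -0.1154, 0.0704]
ee_rot: [1.763, 1.571, -0.358]
force: [-0.8, 0.5, 1.9]
width: 0.0135
```

```bash
python3 -m handwheel '{"gripper":[-1,-1,-1],"travel":[[0,0,-0.001],[0,0,-0.001],[0,0,-0.001]],"spin":[0,0,0]}'
```

```text
t: 7.2
eef_pos: [0.5829, -0.1154, 0.0699]
ee_rot: [2.08, 1.571, -0.042]
force: [-2.1, -0.5, 2.3]
width: 0.0134
```

```bash
python3 -m handwheel '{"gripper":[-1,-1,-1],"travel":[[0,0,-0.001],[0,0,-0.002],[0,0,-0.002]],"spin":[0,0,0]}'
```

```text
t: 7.5
eef_pos: [0.5828, -0.1154, 0.0688]
ee_rot: [-0.09, 1.571, -2.211]
force: [-1.0, 0.2, 2.7]
width: 0.0135
```

```bash
python3 -m handwheel '{"gripper":[-1,-1,-1],"travel":[[0,0,-0.001],[0,0,-0.001],[0,0,-0.001]],"spin":[0,0,0]}'
```

```text
t: 7.8
eef_pos: [0.5829, -0.1154, 0.0684]
ee_rot: [1.571, 1.571, -0.551]
force: [-0.4, -0.1, 1.2]
width: 0.0132
```

```bash
python3 -m handwheel '{"gripper":[-1,-1,-1],"travel":[[0,0,-0.001],[0,0,-0.001],[0,0,-0.001]],"spin":[0,0,0]}'
```

```text
t: 8.1
eef_pos: [0.5829, -0.1154, 0.0679]
ee_rot: [2.09, 1.571, -0.032]
force: [-1.0, -0.0, 3.3]
width: 0.0135
```

```bash
python3 -m handwheel '{"gripper":[-1,-1,-1],"travel":[[0,0,-0.001],[0,0,-0.002],[0,0,-0.002]],"spin":[0,0,0]}'
```

```text
t: 8.4
eef_pos: [0.5829, -0.1154, 0.0668]
ee_rot: [2.281, 1.571, 0.159]
force: [-0.1, 0.6, 2.7]
width: 0.0132
```

```bash
python3 -m handwheel '{"gripper":[-1,-1,-1],"travel":[[0,0,-0.001],[0,0,-0.001],[0,0,-0.001]],"spin":[0,0,0]}'
```

```text
t: 8.7
eef_pos: [0.5829, -0.1154, 0.0664]
ee_rot: [2.249, 1.571, 0.128]
force: [-0.7, -0.6, 2.0]
width: 0.0131
```

```bash
python3 -m handwheel '{"gripper":[-1,-1,-1],"travel":[[0,0,-0.001],[0,0,-0.001],[0,0,-0.001]],"spin":[0,0,0]}'
```

```text
t: 9.0
eef_pos: [0.5828, -0.1154, 0.0659]
ee_rot: [2.345, 1.571, 0.223]
force: [-0.2, -0.3, 3.3]
width: 0.0135
```

```bash
python3 -m handwheel '{"gripper":[-1,-1,-1],"travel":[[0,0,-0.001],[0,0,-0.001],[0,0,-0.001]],"spin":[0,0,0]}'
```

```text
t: 9.3
eef_pos: [0.5828, -0.1154, 0.0654]
ee_rot: [-0.932, 1.571, -3.053]
force: [0.4, 0.1, 3.1]
width: 0.0137
```

```bash
python3 -m handwheel '{"gripper":[-1,-1,-1],"travel":[[0,0,-0.001],[0,0,-0.001],[0,0,-0.001]],"spin":[0,0,0]}'
```

```text
t: 9.6
eef_pos: [0.5828, -0.1154, 0.0649]
ee_rot: [2.701, 1.571, 0.579]
force: [-0.6, 0.0, 2.9]
width: 0.0135
```

```bash
python3 -m handwheel '{"gripper":[-1,-1,-1],"travel":[[0,0,-0.001],[0,0,-0.001],[0,0,-0.001]],"spin":[0,0,0]}'
```

```text
t: 9.9
eef_pos: [0.5829, -0.1154, 0.0646]
ee_rot: [1.685, 1.571, -0.436]
force: [-1.2, 0.4, 5.0]
width: 0.0132
```

```bash
python3 -m handwheel '{"gripper":[-1,-1,-1],"travel":[[0,0,-0.001],[0,0,-0.001],[0,0,-0.001]],"spin":[0,0,0]}'
```

```text
t: 10.2
eef_pos: [0.583, -0.1154, 0.0644]
ee_rot: [1.879, 1.57, -0.243]
force: [-0.6, 2.3, 7.7]
width: 0.0135
```

```bash
python3 -m handwheel '{"gripper":[-1,-1,-1],"travel":[[0,0,-0.0006],[0,0,-0.0006],[0,0,-0.0006]],"spin":[0,0,0]}'
```

```text
t: 10.5
eef_pos: [0.583, -0.1154, 0.0643]
ee_rot: [1.824, 1.57, -0.297]
force: [-2.4, 1.6, 9.6]
width: 0.0133
```

```bash
python3 -m handwheel '{"gripper":[-1,-1,-1],"travel":[[0,0,-0.001],[0,0,-0.001],[0,0,-0.001]],"spin":[0,0,0]}'
```

```text
t: 10.8
eef_pos: [0.583, -0.1155, 0.064]
ee_rot: [1.746, 1.57, -0.375]
force: [-3.7, 0.8, 11.0]
width: 0.0134
```

```bash
python3 -m handwheel '{"gripper":[-1,-1,-1],"travel":[[0,0,-0.0006],[0,0,-0.0006],[0,0,-0.0006]],"spin":[0,0,0]}'
cat > s.py <<'E'
from h import *
s=[];
import sys
for i in range(int(sys.argv[1])):
    if i: viewer.grab_frame('top')
    s.append(arm.get_state())
F=np.mean([np.r_[x['force'],x['moment']] for x in s],0)
z=R.from_euler('xyz',s[-1]['ee_rot']).as_matrix()[:,2]
print(s[-1]['t'],'F',F.round(2),'pos',s[-1]['eef_pos'].round(5),'jaw',np.degrees(np.arctan2(z[1],z[0])).round(2),[round(x['force'][2],1) for x in s])
E
python3 s.py 4
```

```text
t: 11.1
eef_pos: [0.5831, -0.1155, 0.0639]
ee_rot: [1.797, 1.57, -0.324]
force: [-4.2, 1.7, 11.3]
width: 0.013
11.25 F [-3.65  1.16 11.79  0.57  1.3  -0.03] pos [ 0.58304 -0.11548  0.06389] jaw -121.52 [np.float64(11.3), np.float64(12.5), np.float64(12.2), np.float64(11.1)]
```

```bash
python3 -m handwheel '{"gripper":[-1,-1,-1],"travel":[[-0.001,0,-0.0008],[-0.001,0,-0.0008],[-0.001,0,-0.0008]],"spin":[0,0,0]}'; python3 s.py 4
```

```text
t: 11.55
eef_pos: [0.583, -0.1155, 0.0638]
ee_rot: [1.944, 1.569, -0.177]
force: [-3.2, 1.7, 12.6]
width: 0.0134
11.7 F [-3.11  1.49 13.14  0.54  1.12 -0.03] pos [ 0.583   -0.11547  0.06377] jaw -121.51 [np.float64(12.6), np.float64(13.5), np.float64(13.7), np.float64(12.8)]
```

```bash
python3 -m handwheel '{"gripper":[-1,-1,-1],"travel":[[-0.001,0,-0.0008],[-0.001,0,-0.0008],[-0.001,0,-0.0008]],"spin":[0,0,0]}'; python3 s.py 4
```

```text
t: 12.0
eef_pos: [0.583, -0.1155, 0.0637]
ee_rot: [1.985, 1.568, -0.136]
force: [-3.7, 1.0, 13.3]
width: 0.0133
12.15 F [-2.52  1.61 13.8   0.54  0.92 -0.04] pos [ 0.58295 -0.11545  0.06366] jaw -121.5 [np.float64(13.3), np.float64(14.2), np.float64(14.2), np.float64(13.4)]
```

```bash
python3 -m handwheel '{"gripper":[-1,-1,-1,-1,-1,-1],"travel":[[0,0,-0.0008],[0,0,-0.0008],[0,0,-0.0008],[0,0,-0.0008],[0,0,-0.0008],[0,0,-0.0008]],"spin":[0,0,-0.04,-0.08,-0.12,-0.16]}'; python3 s.py 3
```

```text
t: 12.75
eef_pos: [0.583, -0.1154, 0.0635]
ee_rot: [2.089, 1.568, -0.158]
force: [-3.3, 1.2, 15.3]
width: 0.0136
12.85 F [-2.66  1.87 15.57  0.84  1.13  0.22] pos [ 0.5831  -0.11535  0.06347] jaw -128.73 [np.float64(15.3), np.float64(15.3), np.float64(16.1)]
```

```bash
python3 -m handwheel '{"gripper":[-1,-1,-1,-1,-1,-1,-1,-1],"travel":[[0,0,0.0002],[0,0,0.0002],[0,0,0.0002],[0,0,0.0002],[0,0,0.0002],[0,0,0.0002],[0,0,0.0002],[0,0,0.0002]],"spin":[-0.06,-0.12,-0.18,-0.24,-0.30,-0.36,-0.42,-0.48]}'; python3 s.py 3
```

```text
t: 13.65
eef_pos: [0.5834, -0.1151, 0.0636]
ee_rot: [2.58, 1.567, -0.044]
force: [-2.1, 3.3, 14.8]
width: 0.0135
13.75 F [-2.06  3.   14.82  1.28  0.76  0.2 ] pos [ 0.5834  -0.11513  0.0636 ] jaw -150.36 [np.float64(14.8), np.float64(15.1), np.float64(14.6)]
```

```bash
python3 -m handwheel '{"gripper":[-1,-1,-1,-1,-1,-1,-1,-1],"travel":[[0,-0.0006,0],[0,-0.0006,0],[0,-0.0006,0],[0,-0.0006,0],[0,-0.0006,0],[0,-0.0006,0],[0,-0.0006,0],[0,-0.0006,0]],"spin":[-0.06,-0.12,-0.18,-0.24,-0.30,-0.36,-0.42,-0.48]}'; python3 s.py 3
python3 - <<'E'
from h import *
f=grab('wrist','w3.png')
g=grab('top'); h=grab('side')
cv2.imwrite('pics/t3.png',np.hstack([cv2.resize(x,None,fx=4,fy=4,interpolation=cv2.INTER_CUBIC) for x in (g['pixels'][170:260,290:390],h['pixels'][200:290,270:370])]))
E
```

```text
t: 14.55
eef_pos: [0.5838, -0.1151, 0.0636]
ee_rot: [3.054, 1.567, 0.052]
force: [-1.6, 4.5, 14.4]
width: 0.0137
14.65 F [-1.06  4.38 14.31  1.95  0.45  0.26] pos [ 0.58382 -0.11506  0.06363] jaw -171.95 [np.float64(14.4), np.float64(14.7), np.float64(13.9)]
```

View pics/w3.png

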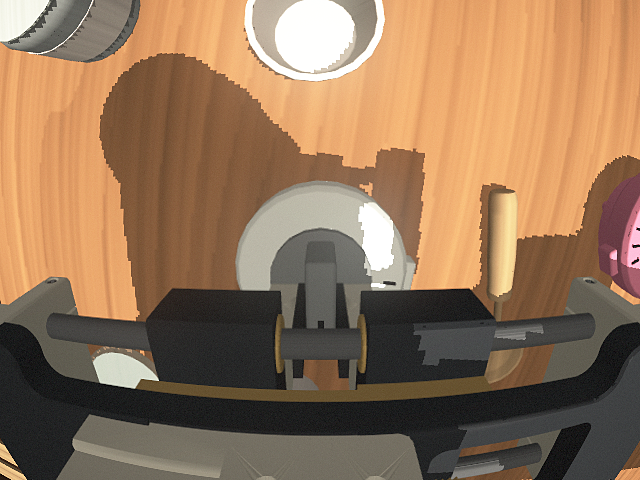

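View pics/t3.png

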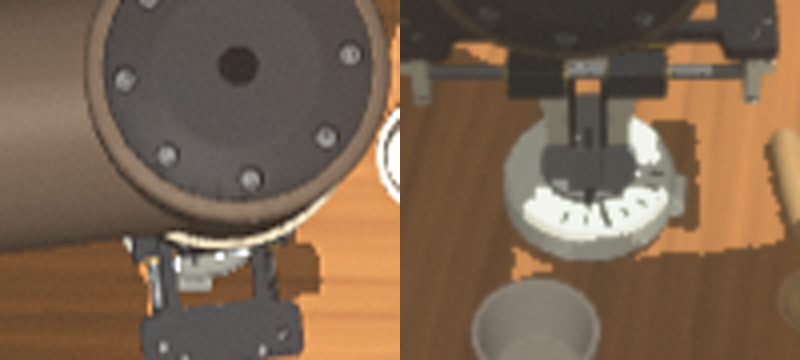

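The lug is still at about (340,247) in the side view, so the housing has not turned. The pointer has just passed the long mark.

```bash
python3 -m handwheel '{"gripper":[-1,-1,-1,-1,-1,-1],"travel":[[0,0.001,0],[0,0.0016,0],[0,0.002,0],[0,0.002,0],[0,0.002,0],[0,0.002,0]],"spin":[-0.05,-0.11,-0.17,-0.23,-0.29,-0.34]}'; python3 s.py 3
```

```text
t: 15.4
eef_pos: [0.5841, -0.1147, 0.0638]
ee_rot: [-3.136, 1.566, -0.121]
force: [-0.6, 1.4, 14.3]
width: 0.0133
15.5 F [ 0.35  1.09 13.7   0.44 -0.02  0.23] pos [ 0.58407 -0.11477  0.06372] jaw 172.76 [np.float64(14.3), np.float64(13.3), np.float64(13.4)]
```

```bash
python3 -m handwheel '{"gripper":[-1,-1,-1],"travel":[[0,0,-0.0004],[0,0,-0.0004],[0,0,-0.0004]],"spin":[-0.03,-0.06,-0.08]}'; python3 s.py 3
```

```text
t: 15.8
eef_pos: [0.5842, -0.1147, 0.0636]
ee_rot: [-3.068, 1.566, -0.115]
force: [-0.5, 0.3, 14.7]
width: 0.0135
15.9 F [-0.22  1.18 13.95  0.5   0.02  0.21] pos [ 0.58419 -0.11474  0.06367] jaw 169.21 [np.float64(14.7), np.float64(13.5), np.float64(13.7)]
```

```bash
python3 -m handwheel '{"gripper":[-1,-1],"travel":[[0,0,0],[0,0,0]],"spin":[-0.02,-0.04]}'; python3 s.py 2
```

```text
t: 16.1
eef_pos: [0.5842, -0.1148, 0.0637]
ee_rot: [-3.044, 1.566, -0.122]
force: [0.4, 0.7, 14.7]
width: 0.0134
16.15 F [-0.29  0.85 14.14  0.44 -0.02  0.23] pos [ 0.58425 -0.11478  0.0637 ] jaw 167.35 [np.float64(14.7), np.float64(13.6)]
```

```bash
python3 -m handwheel '{"gripper":[-1,-1],"travel":[[0,0,-0.0002],[0,0,-0.0002]],"spin":[-0.02,-0.03]}'; python3 s.py 2
```

```text
t: 16.35
eef_pos: [0.5842, -0.1148, 0.0636]
ee_rot: [-3.039, 1.566, -0.14]
force: [-0.4, 1.4, 14.2]
width: 0.0137
16.4 F [ 0.17  1.14 14.39  0.42  0.02  0.36] pos [ 0.58426 -0.11477  0.06365] jaw 166.06 [np.float64(14.2), np.float64(14.5)]
```

```bash
python3 -m handwheel '{"gripper":[-1,-1],"travel":[[0,0,0],[0,0,0]],"spin":[-0.02,-0.03]}'; python3 s.py 2
```

```text
t: 16.6
eef_pos: [0.5843, -0.1148, 0.0636]
ee_rot: [-3.024, 1.566, -0.149]
force: [-0.3, 0.3, 14.6]
width: 0.0135
16.65 F [-0.04  0.73 14.28  0.32 -0.02  0.35] pos [ 0.58428 -0.11483  0.06365] jaw 164.71 [np.float64(14.6), np.float64(13.9)]
```

```bash
python3 - <<'E'
from h import *
f=grab('wrist'); h=grab('side')
cv2.imwrite('pics/t4.png',np.hstack([cv2.resize(x,None,fx=4,fy=4,interpolation=cv2.INTER_CUBIC) for x in (f['pixels'][170:320,225:325][:90],h['pixels'][200:290,270:370])]))
cv2.imwrite('pics/w4.png',f['pixels'])
E
python3 s.py 1
```

```text
16.75 F [ 0.06  0.82 14.12  0.34 -0.06  0.33] pos [ 0.58428 -0.1148   0.06364] jaw 164.76 [np.float64(14.1)]
```

View pics/t4.png

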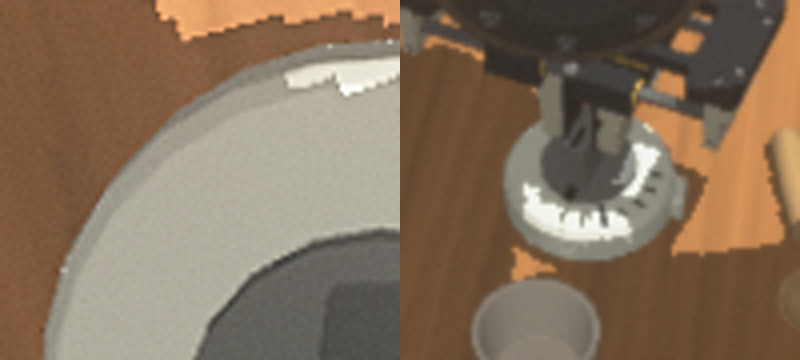

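View pics/w4.png

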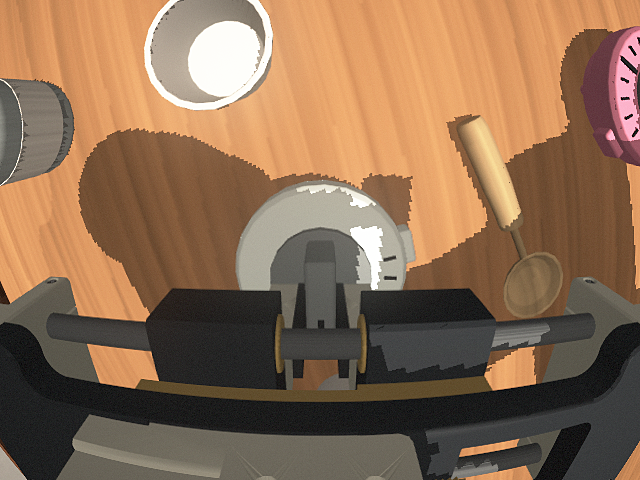

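The pointer is at the last mark, the turning moment jumped from 0.23 to about 0.35 N m, and the lug still looks to be in place. The dial is at the end stop, so I'm turning back.

```bash
python3 -m handwheel '{"gripper":[-1,-1,-1,-1,-1,-1,-1],"travel":[[0,0,-0.0004],[0,0,-0.0004],[0,0,-0.0004],[0,0,-0.0004],[0,0,-0.0004],[0,0,-0.0004],[0,0,-0.0004]],"spin":[0.04,0.1,0.16,0.22,0.28,0.34,0.4]}'; python3 s.py 3
```

```text
t: 17.45
eef_pos: [0.584, -0.1148, 0.0635]
ee_rot: [3.002, 1.566, -0.09]
force: [-1.7, 1.5, 15.0]
width: 0.0134
17.55 F [-1.48  1.04 15.45  0.48  0.41 -0.19] pos [ 0.58396 -0.11483  0.0635 ] jaw -177.21 [np.float64(15.0), np.float64(15.7), np.float64(15.7)]
```

```bash
python3 -m handwheel '{"gripper":[-1,-1,-1,-1,-1,-1,-1],"travel":[[-0.0004,0,0.0002],[-0.0008,0,0.0002],[-0.0008,0,0.0002],[-0.0008,0,0.0002],[-0.0008,0,0.0002],[-0.0008,0,0.0002],[-0.0008,0,0.0002]],"spin":[0.06,0.12,0.18,0.24,0.3,0.36,0.36]}'; python3 s.py 2;python3 - <<'E'
from h import *
f=grab('wrist'); h=grab('side','side5.png')
cv2.imwrite('pics/t5.png',cv2.resize(h['pixels'][200:280,280:360],None,fx=7,fy=7,interpolation=cv2.INTER_CUBIC))
cv2.imwrite('pics/w5.png',f['pixels'])
E
```

```text
t: 18.25
eef_pos: [0.5836, -0.1149, 0.0635]
ee_rot: [2.7, 1.566, -0.11]
force: [-0.6, 0.1, 14.1]
width: 0.0135
18.3 F [-0.57  0.38 14.92  0.3   0.33 -0.14] pos [ 0.58354 -0.11488  0.06351] jaw -161.08 [np.float64(14.1), np.float64(15.8)]
```

View pics/t5.png

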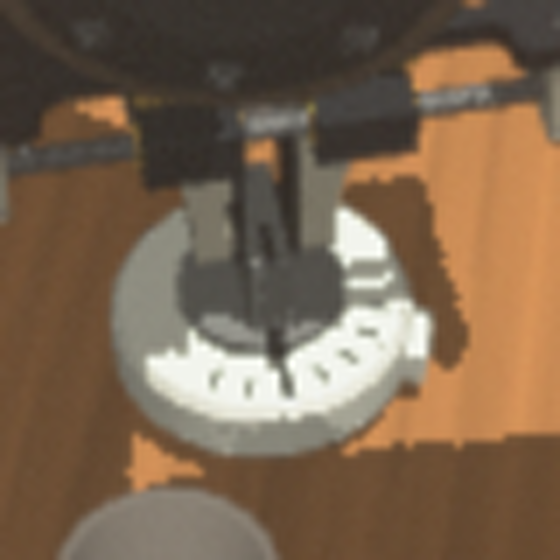

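View pics/w5.png

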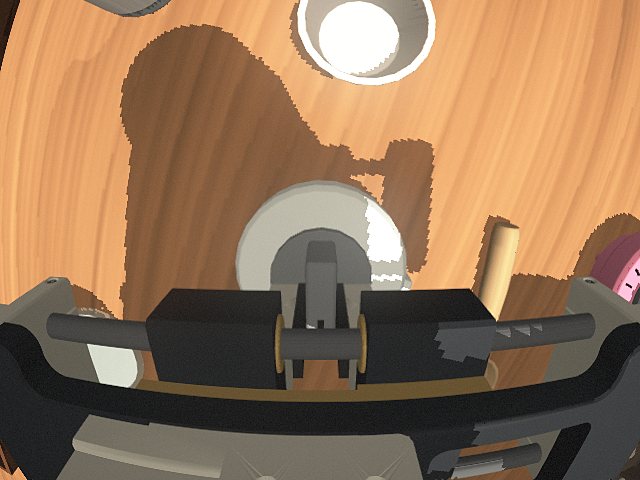

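The pointer tip at (275,350) in the crop lines up with the long mark at (288,380) to within what I can see. I'll ease off the press, open and check from above.

```bash
python3 -m handwheel '{"gripper":[-1,-1,-1,-1,-1,-1,-1,-1],"travel":[[0,0,0.002],[0,0,0.005],[0,0,0.009],[0,0,0.013],[0,0,0.017],[0,0,0.02],[0,0,0.022],[0,0,0.022]],"spin":[0,0,0,0,0,0,0,0]}'; python3 s.py 2
```

```text
t: 19.2
eef_pos: [0.5815, -0.1147, 0.0723]
ee_rot: [-2.999, 1.571, 0.472]
force: [3.4, -0.7, 1.0]
width: 0.0132
19.25 F [ 3.85 -0.24  1.45  0.12 -1.38 -0.01] pos [ 0.58145 -0.11469  0.07224] jaw -161.15 [np.float64(1.0), np.float64(1.9)]
```

```bash
python3 -m handwheel '{"gripper":[-1,-1,-1],"travel":[[0.0016,0,0],[0.0016,0,0.001],[0.0016,0,0.001]],"spin":[0,0,0]}'; python3 s.py 2
```

```text
t: 19.55
eef_pos: [0.582, -0.1147, 0.0726]
ee_rot: [-0.396, 1.57, 3.074]
force: [2.3, 0.7, 1.9]
width: 0.0135
19.6 F [ 1.93  0.32  1.89  0.13 -0.91  0.01] pos [ 0.58198 -0.1147   0.07262] jaw -161.15 [np.float64(1.9), np.float64(1.9)]
```

```bash
python3 -m handwheel '{"gripper":[-1,-0.6,-0.2,0.2,0.4,0.4,0.4],"travel":[[0.0016,0,0],[0.0016,0,0],[0.0016,0,0],[0.0016,0,0],[0.0016,0,0],[0.0016,0,0],[0.0016,0,0]],"spin":[0,0,0,0,0,0,0]}'; python3 -m handwheel '{"gripper":[0.4,0.4,0.4,0.4,0.4,0.4],"travel":[[0,0,0.06],[0,0,0.15],[0,0,0.24],[0,0,0.3],[0,0,0.3],[0,0,0.3]],"spin":[0,0,0,0,0,0]}'; python3 s.py 1
python3 - <<'E'
from h import *
f=grab('wrist','w6.png')
np.save('w6.npy',{k:f[k] for k in f if k!='pixels'},allow_pickle=True)
x,y=proj(f,(.584,-.115,.06),True).astype(int);a=f['pixels'][y-70:y+70,x-90:x+90];print(x-90,y-70)
cv2.imwrite('pics/w6c.png',cv2.resize(a,None,fx=4,fy=4,interpolation=cv2.INTER_CUBIC))
h=grab('side','side6.png')
cv2.imwrite('pics/t6.png',cv2.resize(h['pixels'][200:280,280:360],None,fx=7,fy=7,interpolation=cv2.INTER_CUBIC))
E
```

```text
t: 20.3
eef_pos: [0.5829, -0.1147, 0.0727]
ee_rot: [-0.394, 1.571, 3.077]
force: [0.4, -0.9, 0.3]
width: 0.0516
t: 20.9
eef_pos: [0.5831, -0.1146, 0.2234]
ee_rot: [-3.109, 1.569, 0.361]
force: [-1.2, 0.2, -0.3]
width: 0.0615
20.9 F [-1.19  0.22 -0.28  0.09 -0.   -0.01] pos [ 0.58313 -0.11456  0.22339] jaw -161.16 [np.float64(-0.3)]
229 145
```

View pics/w6c.png

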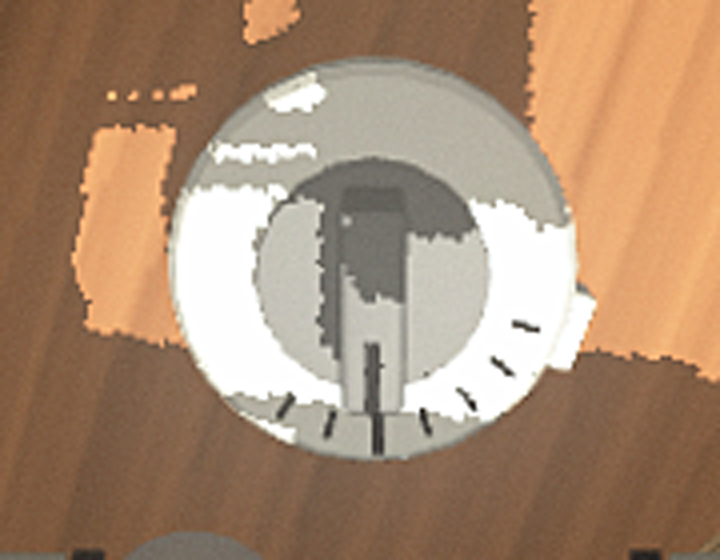

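View pics/t6.png

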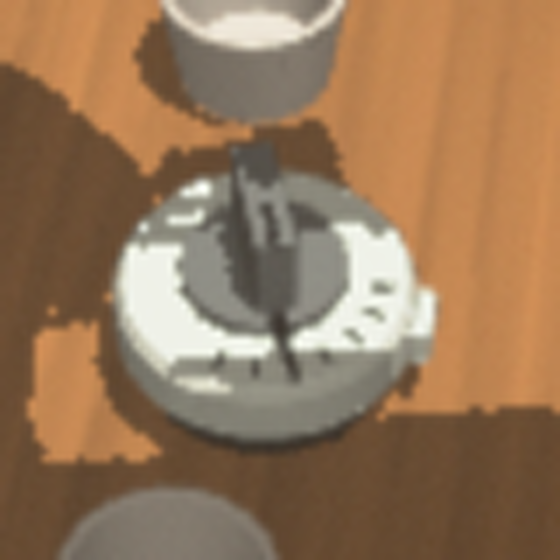

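The pointer line at (372,375) runs straight into the long mark at (377,435) in the wrist crop. I'll put a number on it.

Run:
```python
from h import *
f=np.load('w6.npy',allow_pickle=True).item()
o=lambda x,y,z:onz(f,(229+(x+.5)/4-.5,145+(y+.5)/4-.5),z,True)[:2]
an=lambda d:np.degrees(np.arctan2(d[1],d[0]))
a=o(374,211,.085);b=o(373,411,.085);c=(a+b)/2;print('bar',an(b-a),np.linalg.norm(b-a),c)
print('edges',an(o(342,408,.085)-o(341,215,.085)),an(o(403,408,.085)-o(407,215,.085)))
pts=np.array([o(*p,.045) for p in ((170,260),(577,260),(374,456),(215,390),(535,390))])
A=np.c_[2*pts,np.ones(5)];s=np.linalg.lstsq(A,(pts**2).sum(1),rcond=None)[0];print('rim',s[:2],np.sqrt(s[2]+s[0]**2+s[1]**2))
M=[(526,326),(503,366),(468,400),(426,422),(377,434),(330,424),(287,405)]
for cc in (c,s[:2]):
    print([round(float(an(o(*p,.045)-cc)),1) for p in M])
print('mark dir',an(o(378,454,.045)-o(377,413,.045)))
print('lug',o(578,332,.028))
```

```text
bar 108.67737267074085 0.04300932760760338 [ 0.58136932 -0.11536639]
edges 108.91498183589007 108.12709749275577
rim [ 0.58135317 -0.11616267] 0.048106210346544095
[178.4, 161.8, 144.4, 127.7, 110.3, 93.7, 77.1]
[177.2, 160.7, 143.5, 127.0, 109.9, 93.6, 77.3]
mark dir 110.33551054723354
lug [ 0.52647557 -0.1133708 ]
```

The pointer is about 1.4° (0.02 rad) from the centre of the long mark, which is about as fine as I can measure. The timer has moved about 2 mm and turned about 2°. Nothing else was touched, so I'm handing in.

Run:
```python
from h import *
print(arm.get_state()['t'],arm.job_done())
```

```text
the job is handed in; nothing more can be done
21.0 None
```

The timer is set: I wound its dial clockwise to the end stop, turned it back to the long mark and let go. I handed the job in at 21 s of the 54 s allowed.

- **Press:** I held the dial bar with 45 N. The wrist read about 13.5 to 16 N of press while turning (16.1 N at most, about 0.5 N of that sensor offset).
- **End stop:** I took the stop as reached when the turning moment rose from about 0.23 to 0.35 N m. The pointer was at the last mark, and the total turn of about 72° matched what I expected.
- **Pointer:** After release, the wrist picture showed the pointer in line with the long mark. My measurement put it about 1.4° (0.02 rad) off, slightly towards the stop. I left it, since that is about as fine as I can measure.
- **Timer position:** Its centre moved about 2 mm and its lug about 2 mm (about 2° of turn), against the 15 mm allowed. It did not tip. Some of that probably came from the slight slip at the end stop. The rest probably came from a sideways pull of up to 4 N while I eased off the press.
- **Other things:** Nothing else was touched as far as the forces and pictures showed, but I did not measure the tea things again at the end. The arm finished clear above the timer with the gripper open.

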